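# Shut and latch the tool case

## Task

The black tool case is packed: shut it with your fingertips. Press its lid all the way down first, and only then push the two red-tipped front latches home, flat against the case, in either order. Don't lift the lid or pull the latches farther open, and leave everything standing around the case alone.

Things in the scene. Friction and masses are not known exactly. Their poses are not given: they have to be found in the camera images.
- case: black tool case, 372 deep (x), 383 wide (y), 151 tall shut, stands firmly on the bench. Origin: centre of underside; x from its front (latches, side nearest the robot) to its back (hinge), y to the left, z up. Front face at x -167; folded handle out to x -186 at y -75 to 75 below z 76. A fixed wooden drawer frame 99 tall stands on the bench before it and ends at world x 0.391.
- lid_top (a point): point on the flat top of the lid, midway across, 47 behind the lid's front edge; moves with the lid. Lid shut: x -120, y 0, z 151 in the case's frame; at the start it is 27 to 51 higher. The lid turns about a hinge along the case's y axis at case x 181, z 95. Stiff hinge: it stays where it is left and sinks under a push of about 3 N near its front.
- case_latch_l (a joint): angle of the left (seen from the robot) front latch: 0 = home, upright and flat against the case; grows as it swings outward and down; starts 0.4 to 0.65. Hinge along the case's y axis at case x -170, z 64. Light friction (under 1 N at the pad), no snap: stays where left. A level push towards the case on its upper end swings it home.
- latch_l_pad (a point): point on the outer face of the left latch (black plate with a red upper end, 36 wide, 75 tall, 9 thick, at case y +105), 10 below its upper end and 61 from its hinge; moves with the latch. When the latch is home this point is at x -177.5, y 105, z 125 in the case's frame.
- case_latch_r (a joint): angle of the right (seen from the robot) front latch: 0 = home, upright and flat against the case; grows as it swings outward and down; starts 0.4 to 0.65. Hinge along the case's y axis at case x -170, z 64. Light friction (under 1 N at the pad), no snap: stays where left. A level push towards the case on its upper end swings it home.
- latch_r_pad (a point): point on the outer face of the right latch (black plate with a red upper end, 36 wide, 75 tall, 9 thick, at case y -105), 10 below its upper end and 61 from its hinge; moves with the latch. When the latch is home this point is at x -177.5, y -105, z 125 in the case's frame.
- mug: cream mug, 80 wide, 109 with its handle, 91 tall, stands close to the left of the case; leave alone. Origin: centre of its underside.
- oil_can: grey-green oil can with a thin brass spout, 62 x 83, 142 tall, stands close to the right of the case; leave alone. Origin: centre of its underside.
- sanding_block: wooden sanding block 62 x 100 x 30 to the left; leave alone. Origin: centre of its underside.
- tape_measure: yellow tape measure 37 x 82 x 65 to the left; leave alone. Origin: centre of its underside.
- pliers: red-handled pliers 48 x 163 x 13 lying to the left; leave alone. Origin: centre of its underside.

How it is judged:
On the way:
1. the lid is pressed fully down while both latches still stand out (z of lid_top in the frame of case below 0.1565 m and value of joint each of case_latch_l, case_latch_r above 0.2 rad), for 0.2 s.
At the end, for the whole second after the job is handed in: The lid is fully shut (the point on its top within 6 mm of its shut height), both latches are home (within 0.06 rad, 4 mm at their upper ends), and every bystander is within 30 mm of where it stood (z of lid_top in the frame of case below 0.1565 m and value of joint each of case_latch_l, case_latch_r below 0.06 rad and distance of each of mug, oil_can, sanding_block, tape_measure, pliers from where it was at the start of the episode below 0.03 m); the robot touches nothing.
It fails at once if a latch is pushed in before the lid is down (z of lid_top in the frame of case above 0.166 m and value of joint any of case_latch_l, case_latch_r below 0.2 rad).
It fails at once if the lid is lifted well above where it can start, or a latch is pulled farther open (z of lid_top in the frame of case above 0.215 m or value of joint any of case_latch_l, case_latch_r above 0.8 rad).
It fails at once if a bystander is lifted or moved more than 30 mm (distance of any of mug, oil_can, sanding_block, tape_measure, pliers from where it was at the start of the episode above 0.03 m).
It also fails if it takes over 45 s, if anything falls off the work surface, if the arm or the gripper's body presses on something with over 40 N, if the wrist force passes 120 N, or if a joint passes its speed limit or range.

## Robot

A 6-joint arm with a two-finger parallel gripper is mounted at the origin on the work surface; the furniture and walls round the work are solid. World frame = base frame: x ahead of the robot, y to its left, z up, the work surface at z = 0. Lengths are in m, angles in rad, forces in N, time in s.
With the tool pointing down it reaches from about 0.375 to 0.975 m from the base axis. Payload 3.8 kg.
Tool frame: the origin (TCP) lies midway between the tips of the shut fingers; the grasp point (between the pads) lies 19 mm behind it; z points along the fingers, y is the direction in which the jaws open and shut (so a half turn about z gives the same grasp; the last joint's range is limited). The gripper opens to 85 mm and grips with 20 to 120 N. Pads are 22 mm wide; open, the fingers measure 114 mm over their backs; the gripper's body (76 mm by 85 mm) begins 54 mm behind the grasp point. The pads swing forward as they close: fully open they stand 13 mm farther back than shut.
Start: joints at [-1.372, 0.264, 1.604, -0, 1.274, -0.037], TCP at [0.158, -0.656, 0.231] pointing down, gripper open.
Joint ranges: [-2.63, 2.63], [-0.94, 2.18], [0.31, 2.57], [-1.31, 4.45], [0, 2.66], [-2.55, 2.55]. Speed limits (rad/s): [2.57, 2.57, 3.14, 3.14, 3.14, 3.14].

## Interface

Orientations are given as a rotation vector (axis times angle).
In Python, from workcell import bot gives the robot as it stands.
- The arm moves only by the tool drive_tool, never from a script. Its argument "deltas" is a list of rows, each an object with "hand": the opening, from 0 (shut) to 1 (fully open); "offset": the shift along the world's x, y, z in cm, a list of three; "angular": the turn, a rotation vector about the world's x, y, z in degrees, a list of three. A call has 1 to 8 rows; each row is the pose to reach, as a shift and turn from the pose commanded when the call began; what a row does not reach only later rows make up. A row lasts 1/8 s, in which the tool goes at most 62.5 mm and 10.7 degrees, less where a joint would pass 70% of its speed; a pose out of reach is approached as far as the arm can. A call with a gripper value outside its range is refused whole. The fingers move at their own pace and stop on an object; "force" is the grip in N (left out, the last holds). Time passes only in rows, so rows that repeat a pose let the fingers close. It gives the time, the measured TCP pose, the force and the opening at its end, in the units of the state.
- bot.read_state(): the state, without advancing time (a new reading comes with each control period).
- bot.read_camera(name): name is "side" or "top"; returns a dict with "frame" (400x640x3 uint8, blue, green, red), "mtx" (3x3 intrinsics, pixels), "R" (3x3) and "t" (3): a world point X has camera coordinates R X + t. Camera axes: x right, y down, z forward; pixel columns grow to the right and rows downward; lengths in m; the calibration is good to about 2 mm. A picture is of the moment at which its call begins. There is no depth.
- bot.finish_job(): hands the job in, once; it reports no verdict.
The state is a dict: "time": time; "q": joint angles; "joint_vel": joint speeds; "joint_torque": joint torques, N m; "tool_pos": TCP position; "tcp_rot": TCP orientation; "wrist_force": force on the tool from outside, world axes, zero at the start; "torque": the same for the moment, N m; "width": opening from 0.0 (shut) to 1.0 (fully open).
Only numpy, scipy, OpenCV 4.12 (cv2) and the standard library are available. Lean on these libraries where they do the work, as an engineer would, in place of code of your own. Each camera call takes 0.05 s, during which the arm holds its last target. There are 200 camera calls.

## Working session

There is one attempt and no reset: what is moved stays moved. The work goes in short steps, Python scripts to look and compute and a tool call to move; the robot and the scene stay as the last step left them, time stands still between calls to the robot, and variables do not carry over. Pictures are saved under pics/ and viewed, about 8 in all and at most 12, crops included, and the job is handed in when it is done.

Besides the shell and the picture viewer there is one more tool, called after ">>>" by a JSON object that holds its "name" and its "arguments". drive_tool: Moves the arm, as the interface text tells. Its arguments: {"type":"object","properties":{"deltas":{"type":"array"},"force":{"type":"number"}},"required":["deltas"]}

```bash
mkdir -p pics; python3 - <<'E'
from workcell import bot
import cv2,numpy as np
for n in("side","top"):
    c=bot.read_camera(n);cv2.imwrite(f"pics/{n}0.png",c["frame"]);np.savez(f"{n}0.npz",**c)
    print(n,np.round(c["mtx"],1).tolist(),np.round(-c["R"].T@c["t"],3),np.round(c["R"],2).tolist())
print(bot.read_state())
E
```

```text
side [[444.8, 0.0, 318.8], [0.0, 444.8, 196.7], [0.0, 0.0, 1.0]] [ 0.932 -0.685  1.356] [[0.86, 0.51, -0.01], [0.42, -0.72, -0.55], [-0.29, 0.47, -0.83]]
top [[455.5, 0.0, 315.1], [0.0, 455.5, 199.1], [0.0, 0.0, 1.0]] [0.246 0.025 1.435] [[0.03, -1.0, 0.01], [-0.98, -0.03, -0.19], [0.2, -0.0, -0.98]]
{'time': 0.1, 'q': array([-1.37192457e+00,  2.64693277e-01,  1.60526759e+00, -2.13885611e-05,
        1.27370249e+00, -3.69247477e-02]), 'joint_vel': array([-0.00173025, -0.00306519, -0.00286356, -0.0013489 ,  0.0015752 ,
       -0.00124382]), 'joint_torque': array([ 5.26858930e-04, -5.16708434e+01, -3.68589020e+01, -8.57545331e-06,
        6.31708026e-03,  1.83514567e-05]), 'tool_pos': array([ 0.15753325, -0.65566478,  0.23005983]), 'tcp_rot': array([-3.11773475e+00, -3.69298027e-01,  2.94907232e-04]), 'wrist_force': array([-0.38018562, -0.39290239, -0.0289696 ]), 'torque': array([-0.03134518, -0.04784052,  0.00703312]), 'width': 0.9959021261860185}
```

View pics/side0.png

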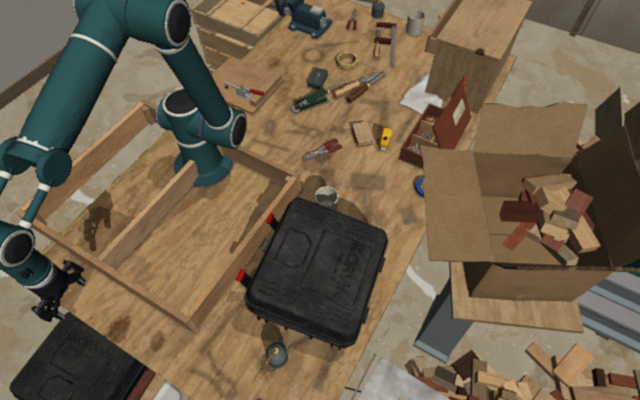

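View pics/top0.png

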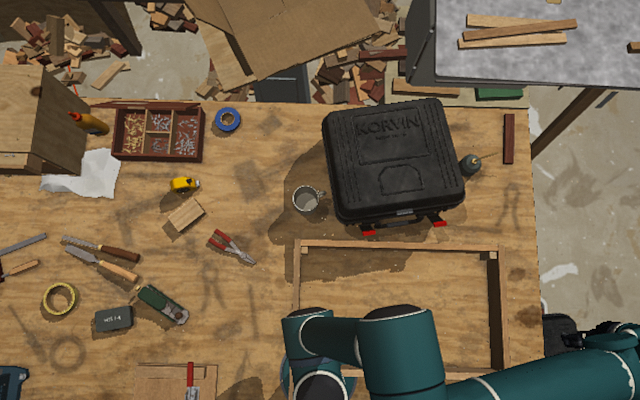

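The side view shows the red latch tips at about (270,218) and (243,275), with the mug at (326,196) and the can at (277,353). The top view shows the tips at (368,233) and (438,223). The lid is slightly raised and the case is yawed a little. Next I'll triangulate the tips.

```bash
cat > h.py <<'E'
import cv2,numpy as np
def red(c,box):
    x0,y0,x1,y1=box;f=c["frame"];h=cv2.cvtColor(f,cv2.COLOR_BGR2HSV)
    m=(((h[...,0]<8)|(h[...,0]>172))&(h[...,1]>150)&(h[...,2]>60)).astype(np.uint8)
    k=np.zeros_like(m);k[y0:y1,x0:x1]=m[y0:y1,x0:x1]
    n,l,s,ce=cv2.connectedComponentsWithStats(k)
    i=[j for j in np.argsort(-s[1:,4])+1 if s[j,4]>8][:2]
    return [(ce[j],s[j]) for j in i]
def P(c):return c["mtx"]@np.c_[c["R"],c["t"]]
def tri(a,pa,b,pb):
    X=cv2.triangulatePoints(P(a),P(b),np.float64(pa).reshape(2,1),np.float64(pb).reshape(2,1))[:,0];X=X[:3]/X[3]
    e=[np.linalg.norm((lambda q:q[:2]/q[2])(P(c)@np.r_[X,1])-p) for c,p in((a,pa),(b,pb))]
    return X,e
def plane(c,p,z):
    d=c["R"].T@np.linalg.solve(c["mtx"],np.r_[p,1]);o=-c["R"].T@c["t"]
    return o+d*(z-o[2])/d[2]
def proj(c,X):
    q=P(c)@np.r_[X,1];return q[:2]/q[2]
E
python3 - <<'E'
from h import *
s=dict(np.load("side0.npz"));t=dict(np.load("top0.npz"))
a=sorted(red(s,(225,200,290,295)),key=lambda v:v[0][1]);b=sorted(red(t,(345,205,460,250)),key=lambda v:v[0][0])
print(a,b)
X=[]
for i in(0,1):
    x,e=tri(s,a[i][0],t,b[i][0]);X.append(x);print(x.round(4),np.round(e,2))
d=X[0]-X[1];print("sep",np.linalg.norm(d[:2]),"yaw deg",np.degrees(np.arctan2(-d[0],d[1])))
for n,c,bx in(("s",s,(215,180,405,365)),("t",t,(300,85,500,250))):
    cv2.imwrite(f"pics/{n}c.png",cv2.resize(c["frame"][bx[1]:bx[3],bx[0]:bx[2]],None,fx=4 if n=="t" else 3.2,fy=4 if n=="t" else 3.2,interpolation=2)[:600])
E
python3 -c "
import cv2,numpy as np
a=cv2.imread('pics/sc.png');b=cv2.imread('pics/tc.png');print(a.shape,b.shape)"
```

```text
[(array([269.50943396, 218.0754717 ]), array([266, 213,   8,  11,  53], dtype=int32)), (array([240.13157895, 274.93421053]), array([235, 269,  10,  13,  76], dtype=int32))] [(array([368.50724638, 232.47826087]), array([362, 230,  14,   6,  69], dtype=int32)), (array([439.55555556, 223.44444444]), array([433, 221,  14,   6,  72], dtype=int32))]
[ 0.4128 -0.1333  0.1222] [0.22 0.24]
[ 0.446  -0.3409  0.1183] [0.12 0.12]
sep 0.2102891523143369 yaw deg 9.087348526484144
(592, 608, 3) (600, 800, 3)
```

View pics/tc.png

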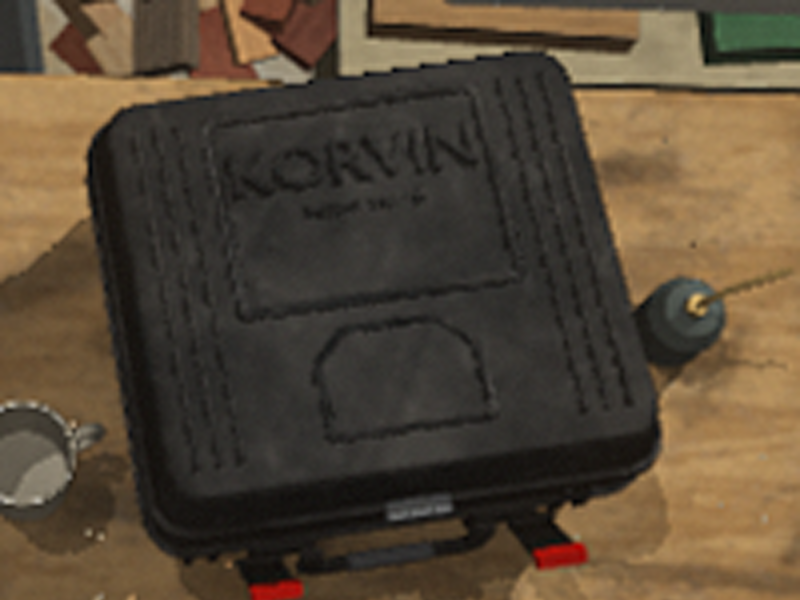

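View pics/sc.png

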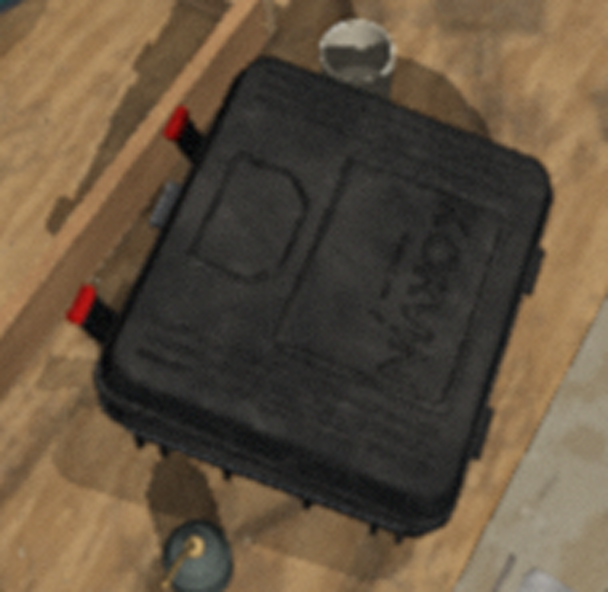

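```bash
python3 - <<'E'
from h import *
s=dict(np.load("side0.npz"));t=dict(np.load("top0.npz"))
tp=lambda u,v:np.array([300+u/4,85+v/4]); sp=lambda u,v:np.array([215+u/3.2,180+v/3.2])
# printed panel corners on lid, both views
for n,a,b in(("panelFL",sp(348,158),tp(238,320)),("panelFR",sp(278,338),tp(518,278)),("badgeFL",sp(240,155),tp(328,440)),("badgeFR",sp(190,252),tp(495,412))):
    x,e=tri(s,a,t,b);print(n,x.round(3),np.round(e,1))
for p,q,z in(((238,320),(518,278),.17),((328,440),(495,412),.18),((190,497),(655,420),.185)):
    d=plane(t,tp(*p),z)-plane(t,tp(*q),z);print("yaw",np.degrees(np.arctan2(-d[0],d[1])).round(1),np.linalg.norm(d).round(3))
for n,p,z in(("mug top",(35,455),.091),("can top",(690,310),.11)):print(n,plane(t,tp(*p),z).round(3))
# latch model
for yaw in(9,10.5,12):
    cx=np.array([np.cos(np.radians(yaw)),np.sin(np.radians(yaw))])
    X=np.array([[.4128,-.1333,.1222],[.446,-.3409,.1183]]);th=np.arccos((X[:,2]-.064)/.066)
    out=.066*np.sin(th)+.003;H=X[:,:2]+out[:,None]*cx;d=H[0]-H[1]
    o=H.mean(0)+.170*cx;print(yaw,"impl",np.degrees(np.arctan2(-d[0],d[1])).round(1),th.round(2),"origin",o.round(3),"lid_top",(o-.12*cx).round(3))
E
```

```text
panelFL [ 0.6   -0.102  0.169] [0.9 1. ]
panelFR [ 0.637 -0.298  0.18 ] [0.7 0.7]
badgeFL [ 0.512 -0.162  0.186] [0.3 0.3]
badgeFR [ 0.533 -0.275  0.202] [0.4 0.4]
yaw 10.5 0.206
yaw 11.3 0.12
yaw 11.2 0.333
mug top [0.514 0.044 0.091]
can top [ 0.636 -0.447  0.11 ]
9 impl 10.8 [0.49 0.6 ] origin [ 0.634 -0.205] lid_top [ 0.516 -0.223]
10.5 impl 10.8 [0.49 0.6 ] origin [ 0.633 -0.199] lid_top [ 0.515 -0.221]
12 impl 10.8 [0.49 0.6 ] origin [ 0.632 -0.194] lid_top [ 0.515 -0.219]
```

The case yaw is about 10.8°, the origin about (0.633, -0.199) and lid_top about (0.515, -0.221, 0.19). Panel lines and latch triangulation agree on this. Now I'll approach above the lid with the fingers shut.

>>> {"name": "drive_tool", "arguments": {"deltas": [{"hand":0,"offset":[0,0,4],"angular":[0,0,0]},{"hand":0,"offset":[4.5,5.5,4],"angular":[0,0,-2.7]},{"hand":0,"offset":[9,11,4],"angular":[0,0,-2.7]},{"hand":0,"offset":[13,15.5,4],"angular":[0,0,-2.7]},{"hand":0,"offset":[17,20.5,4],"angular":[0,0,-2.7]},{"hand":0,"offset":[21,25,4],"angular":[0,0,-2.7]},{"hand":0,"offset":[25,30,4],"angular":[0,0,-2.7]},{"hand":0,"offset":[29,35,4],"angular":[0,0,-2.7]}]}}

```text
time: 1.1
tool_pos: [0.4378, -0.3178, 0.2709]
tcp_rot: [-3.127, -0.296, 0.0]
wrist_force: [1.4, 0.1, -0.4]
width: 0.002
```

>>> {"name": "drive_tool", "arguments": {"deltas": [{"hand":0,"offset":[4,4.5,-1],"angular":[0,0,0]},{"hand":0,"offset":[7,8.5,-2],"angular":[0,0,0]},{"hand":0,"offset":[7,8.5,-3],"angular":[0,0,0]},{"hand":0,"offset":[7,8.5,-4],"angular":[0,0,0]},{"hand":0,"offset":[7,8.5,-4],"angular":[0,0,0]}]}}

```text
time: 1.72
tool_pos: [0.5055, -0.2353, 0.2299]
tcp_rot: [-3.127, -0.293, 0.004]
wrist_force: [-0.2, 0.3, 0.1]
width: 0.003
```

>>> {"name": "drive_tool", "arguments": {"deltas": [{"hand":0,"offset":[1,1.5,-1],"angular":[0,0,0]},{"hand":0,"offset":[1,1.5,-2],"angular":[0,0,0]},{"hand":0,"offset":[1,1.5,-3],"angular":[0,0,0]},{"hand":0,"offset":[1,1.5,-4],"angular":[0,0,0]},{"hand":0,"offset":[1,1.5,-5],"angular":[0,0,0]},{"hand":0,"offset":[1,1.5,-5.5],"angular":[0,0,0]},{"hand":0,"offset":[1,1.5,-6],"angular":[0,0,0]},{"hand":0,"offset":[1,1.5,-6.5],"angular":[0,0,0]}]}}

```text
time: 2.72
tool_pos: [0.5171, -0.2198, 0.1663]
tcp_rot: [3.127, 0.296, 0.001]
wrist_force: [-2.2, -0.6, 2.4]
width: -0.001
```

Contact force is about 2.4 N and the lid is sinking. I'll continue in small steps to the stop.

>>> {"name": "drive_tool", "arguments": {"deltas": [{"hand":0,"offset":[0,0,-0.4],"angular":[0,0,0]},{"hand":0,"offset":[0,0,-0.8],"angular":[0,0,0]},{"hand":0,"offset":[0,0,-1.1],"angular":[0,0,0]},{"hand":0,"offset":[0,0,-1.4],"angular":[0,0,0]},{"hand":0,"offset":[0,0,-1.5],"angular":[0,0,0]},{"hand":0,"offset":[0,0,-1.6],"angular":[0,0,0]}]}}

```text
time: 3.48
tool_pos: [0.517, -0.2197, 0.1518]
tcp_rot: [3.128, 0.296, 0.0]
wrist_force: [-6.2, 0.9, 14.0]
width: -0.0
```

>>> {"name": "drive_tool", "arguments": {"deltas": [{"hand":0,"offset":[0,0,-0.1],"angular":[0,0,0]},{"hand":0,"offset":[0,0,-0.1],"angular":[0,0,0]},{"hand":0,"offset":[0,0,-0.1],"angular":[0,0,0]}]}}

```text
time: 3.85
tool_pos: [0.5171, -0.2197, 0.1518]
tcp_rot: [3.127, 0.296, 0.001]
wrist_force: [-7.9, 2.5, 14.3]
width: 0.004
```

>>> {"name": "drive_tool", "arguments": {"deltas": [{"hand":0,"offset":[0,0,2],"angular":[0,0,0]},{"hand":0,"offset":[0,0,6],"angular":[0,0,0]},{"hand":0,"offset":[-5,0,8],"angular":[0,0,0]},{"hand":0,"offset":[-10,1,8],"angular":[0,0,0]},{"hand":0,"offset":[-14,7,8],"angular":[0,0,0]},{"hand":0,"offset":[-14,7,8],"angular":[0,0,0]}]}}

```text
time: 4.6
tool_pos: [0.3751, -0.1477, 0.2293]
tcp_rot: [-3.127, -0.297, -0.001]
wrist_force: [0.1, -0.6, 0.3]
width: 0.004
```

```bash
python3 - <<'E'
from workcell import bot
from h import *
print(bot.read_state()["tool_pos"])
c=bot.read_camera("side")
cv2.imwrite("pics/s1.png",cv2.resize(c["frame"][140:350,190:400],None,fx=2.8,fy=2.8,interpolation=2))
for p in red(c,(220,195,295,300)):print(p)
E
```

```text
[ 0.37513835 -0.14771618  0.22926285]
(array([240.15584416, 274.77922078]), array([235, 269,  11,  13,  77], dtype=int32))
(array([269.77777778, 218.53968254]), array([266, 213,   8,  12,  63], dtype=int32))
```

View pics/s1.png

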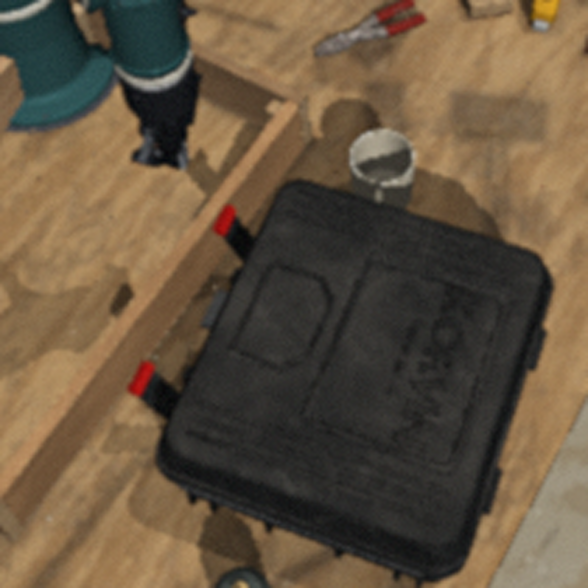

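Picture 5: the lid is flush on the case. Both latches still stand out, at crop positions (225,220) and (142,378), and the bystanders are untouched. Next is the left latch: descend in front of it, then push along the case x direction.

>>> {"name": "drive_tool", "arguments": {"deltas": [{"hand":0,"offset":[0,0.7,-4],"angular":[0,0,0]},{"hand":0,"offset":[0,0.7,-8],"angular":[0,0,0]},{"hand":0,"offset":[0,0.7,-11],"angular":[0,0,0]},{"hand":0,"offset":[0,0.7,-11.4],"angular":[0,0,0]},{"hand":0,"offset":[1,0.9,-11.4],"angular":[0,0,0]},{"hand":0,"offset":[2,1.1,-11.4],"angular":[0,0,0]},{"hand":0,"offset":[3,1.3,-11.4],"angular":[0,0,0]},{"hand":0,"offset":[4,1.4,-11.4],"angular":[0,0,0]}]}}

```text
time: 5.65
tool_pos: [0.4182, -0.1356, 0.116]
tcp_rot: [3.127, 0.296, 0.002]
wrist_force: [-1.5, -0.2, 2.4]
width: 0.003
```

>>> {"name": "drive_tool", "arguments": {"deltas": [{"hand":0,"offset":[0.4,0.1,0],"angular":[0,0,0]},{"hand":0,"offset":[0.8,0.15,0],"angular":[0,0,0]},{"hand":0,"offset":[1.0,0.2,0],"angular":[0,0,0]},{"hand":0,"offset":[1.2,0.2,0],"angular":[0,0,0]}]}}

```text
time: 6.15
tool_pos: [0.4281, -0.1335, 0.1151]
tcp_rot: [-3.127, -0.296, 0.004]
wrist_force: [-6.7, -0.3, 5.8]
width: 0.001
```

>>> {"name": "drive_tool", "arguments": {"deltas": [{"hand":0,"offset":[0.3,0,0],"angular":[0,0,0]},{"hand":0,"offset":[0.5,0.1,0],"angular":[0,0,0]},{"hand":0,"offset":[0.5,0.1,0],"angular":[0,0,0]}]}}

```text
time: 6.52
tool_pos: [0.4287, -0.1334, 0.1149]
tcp_rot: [-3.127, -0.298, 0.019]
wrist_force: [-18.2, -5.8, 13.8]
width: 0.002
```

>>> {"name": "drive_tool", "arguments": {"deltas": [{"hand":0,"offset":[-2.5,-0.5,0],"angular":[0,0,0]},{"hand":0,"offset":[-5,-1,1],"angular":[0,0,0]},{"hand":0,"offset":[-5,-1,7],"angular":[0,0,0]},{"hand":0,"offset":[-5,-6,7],"angular":[0,0,0]},{"hand":0,"offset":[-4,-11,7],"angular":[0,0,0]},{"hand":0,"offset":[-3,-16,7],"angular":[0,0,0]},{"hand":0,"offset":[-3,-21.6,7],"angular":[0,0,0]},{"hand":0,"offset":[-3,-21.6,7],"angular":[0,0,0]}]}}

```text
time: 7.52
tool_pos: [0.4042, -0.3522, 0.1853]
tcp_rot: [3.127, 0.29, 0.001]
wrist_force: [-0.3, 0.5, 0.2]
width: 0.002
```

```bash
python3 - <<'E'
from workcell import bot
from h import *
print(bot.read_state()["tool_pos"])
c=bot.read_camera("side")
cv2.imwrite("pics/s2.png",cv2.resize(c["frame"][140:350,190:400],None,fx=2.8,fy=2.8,interpolation=2))
for p in red(c,(220,195,295,300)):print(p)
o=np.array([.633,-.199,0]);a=np.radians(10.8)
for th in(0,.06,.1):print(th,proj(c,o+np.array([(-.173-.066*np.sin(th))*np.cos(a)-.105*np.sin(a),(-.173-.066*np.sin(th))*np.sin(a)+.105*np.cos(a),.064+.066*np.cos(th)])))
E
```

```text
[ 0.40418471 -0.35219417  0.18529855]
(array([240.09210526, 274.81578947]), array([235, 269,  11,  13,  76], dtype=int32))
(array([277.70175439, 219.52631579]), array([274, 214,   8,  12,  57], dtype=int32))
0 [278.28288537 219.75227273]
0.06 [277.14530219 219.41674279]
0.1 [276.39324967 219.21494819]
```

View pics/s2.png

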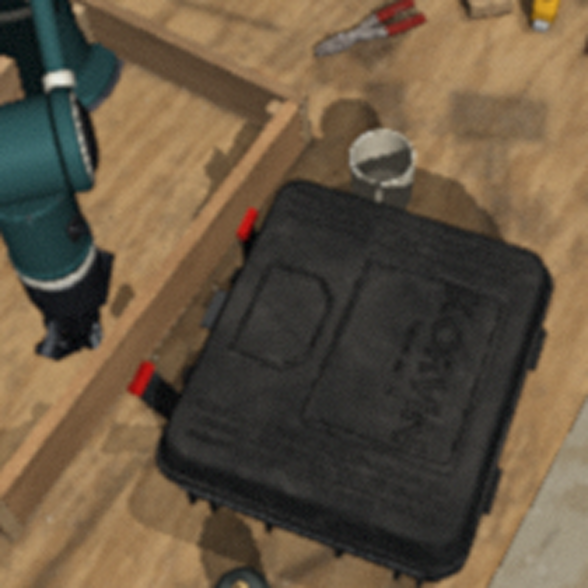

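Picture 6: the left latch is up against the case, with its red centroid at (277.7,219.5) against a predicted home of (278.3,219.8). The right latch still stands out. Now the right one.

>>> {"name": "drive_tool", "arguments": {"deltas": [{"hand":0,"offset":[0,0,-4],"angular":[0,0,0]},{"hand":0,"offset":[0,0,-7],"angular":[0,0,0]},{"hand":0,"offset":[1.5,0.3,-7],"angular":[0,0,0]},{"hand":0,"offset":[2.5,0.5,-7],"angular":[0,0,0]},{"hand":0,"offset":[3.5,0.7,-7],"angular":[0,0,0]},{"hand":0,"offset":[4.5,0.9,-7],"angular":[0,0,0]},{"hand":0,"offset":[5.3,1,-7],"angular":[0,0,0]},{"hand":0,"offset":[5.8,1.1,-7],"angular":[0,0,0]}]}}

```text
time: 8.57
tool_pos: [0.4629, -0.3377, 0.1155]
tcp_rot: [3.127, 0.296, 0.001]
wrist_force: [-1.4, -1.2, 0.2]
width: 0.004
```

>>> {"name": "drive_tool", "arguments": {"deltas": [{"hand":0,"offset":[0.4,0.1,0],"angular":[0,0,0]},{"hand":0,"offset":[0.8,0.15,0],"angular":[0,0,0]},{"hand":0,"offset":[0.8,0.15,0],"angular":[0,0,0]}]}}

```text
time: 8.95
tool_pos: [0.4653, -0.337, 0.1154]
tcp_rot: [-3.127, -0.298, 0.015]
wrist_force: [-16.4, -3.4, 11.6]
width: 0.003
```

>>> {"name": "drive_tool", "arguments": {"deltas": [{"hand":0,"offset":[-2.5,-0.5,0],"angular":[0,0,0]},{"hand":0,"offset":[-5.5,-1,1],"angular":[0,0,0]},{"hand":0,"offset":[-6,-4,7],"angular":[0,0,0]},{"hand":0,"offset":[-11,-7,10],"angular":[0,0,0]},{"hand":0,"offset":[-14,-12,10],"angular":[0,0,0]},{"hand":0,"offset":[-14,-12,10],"angular":[0,0,0]}]}}

```text
time: 9.7
tool_pos: [0.3276, -0.4593, 0.2162]
tcp_rot: [3.126, 0.287, 0.002]
wrist_force: [-0.2, 0.1, 1.2]
width: 0.0
```

```bash
python3 - <<'E'
from workcell import bot
from h import *
print(bot.read_state()["tool_pos"])
s=bot.read_camera("side");t=bot.read_camera("top")
a=sorted(red(s,(225,200,300,295)),key=lambda v:v[0][1]);b=sorted(red(t,(345,190,460,250)),key=lambda v:v[0][0])
print(a,b)
for i in range(min(len(a),len(b))):print(tri(s,a[i][0],t,b[i][0]))
im=np.hstack([cv2.resize(s["frame"][200:300,220:320],None,fx=4,fy=4,interpolation=2),cv2.resize(t["frame"][170:270,340:440+0],None,fx=4,fy=4,interpolation=2)])
cv2.imwrite("pics/e.png",im)
E
```

```text
[ 0.32764889 -0.45931756  0.21621152]
[(array([277.77586207, 219.46551724]), array([274, 214,   9,  12,  58], dtype=int32)), (array([249.95890411, 276.5890411 ]), array([246, 270,   9,  14,  73], dtype=int32))] [(array([367.015625, 221.46875 ]), array([361, 219,  14,   6,  64], dtype=int32)), (array([438.54545455, 210.63636364]), array([432, 208,  14,   6,  66], dtype=int32))]
(array([ 0.4430525 , -0.12807512,  0.13177949]), [np.float64(0.4175630116957785), np.float64(0.44024123007561766)])
(array([ 0.4807948 , -0.33475335,  0.13429171]), [np.float64(0.25324301708120955), np.float64(0.24464215005996542)])
```

View pics/e.png

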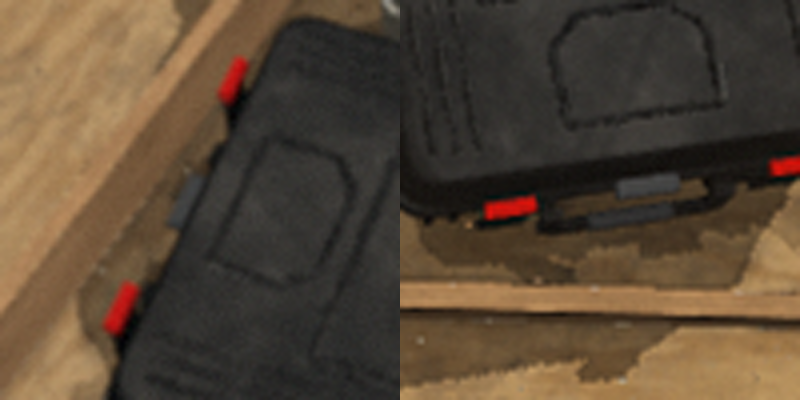

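Pictures 7–8 are in one view: both red tips lie against the front of the case, with centroids at side (277.8,219.5) and (250.0,276.6). They moved in by 30 and 35 mm, as predicted for full closure, and the hand is clear. Handing in.

```bash
python3 -c "
from workcell import bot
print(bot.finish_job())"
```

```text
the job is handed in; nothing more can be done
None
```

I shut the case: pressed the lid down first, then pushed the left and right latches home, and handed the job in with the arm clear at about 10 s of the 45 s allowed. `finish_job` reports no verdict, so the result below rests on my own checks.

- **Lid:** it reached its stop with the fingertip at z 0.152 under 14 N. The picture taken afterwards shows it flush, with both latches still out.
- **Latches:** both met a firm stop at 16–18 N, and their tips moved in 30 mm (left) and 35 mm (right), against about 30 and 36 predicted. The left tip's final pixel was about 0.5 px from predicted home, roughly 0.03 rad. That is inside the 0.06 rad limit but close to what the camera can resolve.
- **Disagreements:** the right latch stopped about 3 mm short of where my pose estimate put it. The yaw between the latches at the end was 10.3°, against 10.5–11.3° from the lid's lines. I put both down to measurement error, given the hard stop.
- **Bystanders:** the arm stayed well clear of them and I felt no unexpected contact. I did not measure their positions again at the end.

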